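# Tighten the load-cell coupling and hold the recessed reset

## Robot

A 6-joint arm with a two-finger parallel gripper is mounted at the origin on the work surface. World frame = base frame: x ahead of the robot, y to its left, z up, the work surface at z = 0. Lengths are in mm, angles in rad, forces in N, time in s.
With the tool pointing down it reaches from about 350 to 850 mm from the base axis. Payload 8.1 kg.
Tool frame: the origin (TCP) lies midway between the tips of the shut fingers; the grasp point (between the pads) lies 19 mm behind it; z points along the fingers, y is the line along which they close (so a half turn about z gives the same grasp; the last joint's range is limited). The gripper opens to 93 mm and grips with 3 to 60 N. Pads are 15 mm wide; open, the fingers measure 128 mm over their backs; the gripper's body (75 mm by 188 mm) begins 65 mm behind the grasp point.
Start: joints at [1.095, 0.13, 1.488, -0, 1.523, -0.085], TCP at [228.536, 554.776, 218.635] pointing down, gripper open.
Joint ranges: [-2.96, 2.96], [-0.89, 2.26], [0.02, 2.5], [-1.34, 4.48], [0, 2.73], [-2.66, 2.66]. Speed limits (rad/s): [2.39, 2.39, 2.79, 3.14, 3.14, 3.14].

## Interface

Orientations are given as a unit quaternion [w, x, y, z].
In Python, from bench import status, cams, ctrl gives the robot as it stands.
- The arm moves only by the tool move_arm, never from a script. Its argument "motion" is a list of rows, each a list of 5 numbers: the closure in counts, from 0 (fully open) to 255 (shut), then the shift along the tool's x, y, z in units of 60 mm (1.0 is 60 mm), then the turn about the tool's z in units of 8 degrees (1.0 is 8 degrees). A call has 1 to 20 rows; each row shifts and turns the commanded pose from where the row before left it, along the tool's axes as they then stand; what a row does not reach is not made up. A row lasts 1/8 s, in which the tool goes at most 62.5 mm and 10.7 degrees, less where a joint would pass 70% of its speed; a pose out of reach is approached as far as the arm can. A call is refused whole if a number of a shift passes 1 or a number of a turn 1, either way. A call with a gripper value outside its range is refused whole. The fingers move at their own pace and stop on an object; "force" is the grip in N (left out, the last holds). Time passes only in rows, so rows that do not move let the fingers close. It gives the time, the measured TCP pose, the force, the opening and the grip force at its end, in the units of the state.
- status.sense(): the state, without advancing time (a new reading comes with each control period).
- cams.read_camera(name): name is "scene" or "top" or "wrist"; returns the picture (420x560x3 uint8, red, green, blue); there is no depth.
- cams.camera_params(name): a dict with "vfov" (degrees; the focal length in pixels is half the picture's height over the tangent of half this angle, whatever the lens; pixels are square), "cx", "cy" (the principal point, pixels), "cam_to_world" (4x4, takes a point from camera to world coordinates). Camera axes: x right, y down, z forward; pixel columns grow to the right and rows downward; lengths in mm; the calibration is good to about 2 mm. A picture is of the moment at which its call begins: read the wrist's pose just before it. camera_params takes no time and is no camera call; for the wrist camera it gives the pose at the moment of the call.
- ctrl.job_done(): hands the job in; it is judged then, once.
Trained networks look in the newest picture that a camera, given by its name, has taken for a name from the list of things; names that differ only in an ending like _2 or _b are one class to them, and where a whole thing is asked for, a point or a joint stands for the part that bears it (a point fixed in the world has none). Each returns a list of dicts, best first, with "score" (0 to 1); they miss things now and then, are a little off and sometimes report something else, mostly with a low value. They report only what shows in the picture. A call takes as long as a camera call. They do not tell look-alikes from the thing itself.
- cams.boxes_of(camera, name): "point" ([x, y, z] in mm, in the coordinates of the camera as it stood for that picture, good to about 4 mm: the middle of the surface that is visible of it).
- cams.silhouettes(camera, name): "region" (420x560 bool, what is visible of it).
- cams.place_of(camera, name): "point" ([x, y, z] in mm, in the coordinates of the camera as it stood for that picture, good to about 4 mm: a listed point, or the origin of a listed thing).
The state is a dict: "clock": time; "qpos": joint angles; "dq": joint speeds; "effort": joint torques, N m; "eef_pos": TCP position; "ee_rot": TCP orientation; "wrist_force": force on the tool from outside, world axes, zero at the start; "torque": the same for the moment, N m; "width": finger opening in mm; "grasp_force": force on a finger pad.
Only numpy, scipy, OpenCV 4.12 (cv2) and the standard library are available. Lean on these libraries where they do the work, as an engineer would, in place of code of your own. Each camera call takes 0.05 s, during which the arm holds its last target. There are 200 camera calls.

## Task

First tighten the winged coupling on the amplifier clockwise by hand until it stops. Only then draw the stylus from its stand and use its thin tip, through the round hole of the controller's deck, to hold the recessed reset key fully down; finish while still gripping the stylus and holding the key down, without letting go. Leave the key under the square hole unpressed and the other things on the bench where they are.

Things in the scene. Friction and masses are not known exactly. Their poses are not given: they have to be found in the camera images.
- amplifier: Load-cell amplifier: finned aluminium block 100 (x) x 110 (y) x 55 mm high, fixed to the bench, left or right of the stand (the controller is on the other side). Origin under its centre, z up. On the middle of its top a flat 52 mm steel collar, 6 mm high, carries the winged coupling; two short black marks on the top lie on its x axis, either side of the collar.
- coupling (a joint): Turn of the winged steel coupling about its upright axis, rad: grows clockwise seen from above; hard stop (fully tight) at 1.4, starts between 0.1 and 0.6. At 1.4 the wings lie along the amplifier's x axis, in line with the black marks; at q they stand 1.4 - q anticlockwise of that. Takes about 0.1 N m, stays where it is left, does not rise or sink.
- coupling_grip (a point): On the coupling's axis, 87 mm above the bench, mid-height of the wings; turns with it: x along the wings, y across their thickness, z up. The wings are one flat-sided bar 48 mm long, 12 mm thick, 28 mm high (73 to 101 mm above the bench) on a hexagonal skirt 34 mm across flats (61 to 73 mm above the bench).
- stand: Fixed grey block 56 x 56 x 70 mm high with an upright hole of 10 mm diameter through its middle, in which the stylus hangs. Origin at the centre of its underside, z up.
- stylus: Loose stylus, 40 to 85 g: hexagonal aluminium handle 16 mm across flats, 70 mm long, below it a steel shaft 6 mm thick, 55 mm long. Origin on its axis at the shoulder between them; z up along the handle (0 to 70 mm); flats face +y, -y and every 60 degrees. Starts upright, tip down, shoulder resting on the stand's top, 70 mm above the bench.
- stylus_tip (a point): The end of the stylus' shaft, on its axis, 55 mm below its origin.
- controller: Controller box fixed to the bench, 65 mm high: grey body with an aluminium deck 120 (x) x 170 (y) mm, 12 mm thick. Origin at the centre of its underside, z up. The deck has a round hole and a square hole, each with a black key 30 mm below the deck's top.
- round_hole (a point): Centre of the round hole (18 mm diameter) at the deck's top face, 65 mm above the bench, 38 mm to the +y side of the controller's middle (the left one seen from the robot). Straight down below it lies the reset key.
- square_hole (a point): Centre of the square hole (18 x 18 mm) at the deck's top face, 38 mm to the -y side of the controller's middle (the right one). The key below it is not to be pressed.
- reset_key_top (a point): Centre of the top of the reset key (black, 24 mm diameter), 30 mm below the deck's top (35 mm above the bench) when up; moves with the key.
- reset_key (a joint): How far the reset key is pressed, m: 0 up, 0.006 fully down. It springs back; it takes 1.6 N to start and 4 N fully down.
- cal_key (a joint): The same for the key under the square hole; stays at 0.
- weight: Bystander: brass weight, 34 mm diameter, 47 mm high. Origin under its centre.
- standoff: Bystander: upright hexagonal aluminium standoff 22 mm across flats, 50 mm high. Origin under its centre.
- tray: Bystander: small grey open parts tray 60 x 90 x 22 mm. Origin under its centre.
- driver: Bystander: screwdriver lying on the bench. Origin at its underside.
- spanner: Bystander: wrench lying on the bench. Origin at its underside.
- mouse: Bystander: white computer mouse 105 x 60 x 30 mm. Origin under its centre.
Things that resemble listed ones, but are neither listed nor needed, are in the scene too. What is shaped like the controller but red is not meant. Leave any pink look-alike of the amplifier alone.

How it is judged:
By the outcome, as a careful person would: the job done as asked, in the order asked, and still so for the second after the job is handed in, while the arm keeps its last pose, push and grip.
It also fails if it takes over 51 s, if anything falls off the work surface, if the arm or the gripper's body presses on something with over 40 N, if the wrist force passes 120 N, or if a joint passes its speed limit or range.

## Working session

There is one attempt and no reset: what is moved stays moved. The work goes in short steps, Python scripts to look and compute and a tool call to move; the robot and the scene stay as the last step left them, time stands still between calls to the robot, and variables do not carry over. Pictures are saved under pics/ and viewed, at most 10 in all, crops included, and the job is handed in when it is done.

Besides the shell and the picture viewer there is one more tool, called after "Call:" as name(argument=value, ...) on one line, values as JSON. move_arm: Moves the arm, as the interface text tells. Its arguments: {"type":"object","properties":{"motion":{"type":"array"},"force":{"type":"number"}},"required":["motion"]}

```bash
mkdir -p pics; cat > h.py <<'E'
import numpy as np, cv2
from bench import status, cams, ctrl
def T(c): return np.array(cams.camera_params(c)["cam_to_world"])
def w(c,p,M=None):
    M=T(c) if M is None else M
    return (M@np.r_[p,1])[:3]
def px(c,P):
    k=cams.camera_params(c); f=210/np.tan(np.radians(k["vfov"])/2)
    p=np.linalg.inv(T(c))@np.r_[P,1]; return np.r_[k["cx"]+f*p[0]/p[2],k["cy"]+f*p[1]/p[2]]
def ray(c,u,v,z):
    k=cams.camera_params(c); f=210/np.tan(np.radians(k["vfov"])/2); M=T(c)
    d=M[:3,:3]@np.array([(u-k["cx"])/f,(v-k["cy"])/f,1]); o=M[:3,3]
    return o+d*(z-o[2])/d[2]
def shot(c,n):
    im=cams.read_camera(c)[:,:,::-1].copy()
    if n: cv2.imwrite(f"pics/{n}.png",im)
    return im
E
python3 - <<'E'
from h import *
np.set_printoptions(precision=1,suppress=True)
print(status.sense())
ims=[shot(c,None) for c in ("top","scene")]
cv2.imwrite("pics/a.png",ims[0]); cv2.imwrite("pics/b.png",ims[1])
for c in("top","scene"):
  for n in ["amplifier","coupling_grip","stand","stylus","controller","round_hole","square_hole"]:
    for r in cams.place_of(c,n):
        P=w(c,r["point"]); print(c,n,round(r["score"],2),P,px(c,P))
E
```

```text
{'clock': 0.0, 'qpos': array([ 1.1,  0.1,  1.5, -0. ,  1.5, -0.1]), 'dq': array([-0., -0.,  0., -0., -0.,  0.]), 'effort': array([ -0. , -56. , -49.2,   0.1,   0. ,  -0. ]), 'eef_pos': array([228.3, 554.3, 217.6]), 'ee_rot': array([-0. ,  0.2,  1. , -0. ]), 'wrist_force': array([ 0.7, -0.4,  0.7]), 'torque': array([ 0., -0.,  0.]), 'grasp_force': 0.0, 'width': 93.03775272260806}
top amplifier 0.93 [529.7 225.4  -1.7] [188.4 213.1]
top amplifier 0.69 [364.4 282.6  -0.5] [167.7 265.1]
top coupling_grip 0.7 [533.9 223.6  84.9] [183.2 206.3]
top coupling_grip 0.59 [368.4 278.1  86.4] [162.  261.5]
top coupling_grip 0.16 [ 542.7 -442.2    1.7] [398.8 209.6]
top stand 0.81 [558.9  15.1   2.5] [254.5 204. ]
top stand 0.36 [510.6 453.1   1.3] [116.3 218.5]
top stylus 0.62 [563.5  20.8  70.4] [251.3 198. ]
top controller 0.97 [ 349.2 -289.    -2.4] [351.6 271. ]
top controller 0.86 [ 339.2 -619.2   -1.1] [458.9 274.8]
top controller 0.57 [ 562.7 -216.2   -0.3] [327.2 203.3]
top round_hole 0.79 [ 359.  -258.9   65.5] [344.7 266.2]
top round_hole 0.64 [ 358.9 -580.8   65.3] [453.8 266.8]
top ro
[... 434 characters left out ...]
[377.7 248.9]
scene stand 0.62 [558.2  14.6  -1. ] [305.6 242.6]
scene stand 0.26 [361.4 147.1   1.7] [373.6 221.4]
scene stylus 0.59 [558.6  14.9  70.5] [307.  227.1]
scene controller 0.84 [ 347.  -615.8    2.5] [195.7 135.2]
scene controller 0.81 [ 344.4 -295.3    1.2] [263.8 166.4]
scene controller 0.64 [ 566.  -216.7    0.6] [243.6 212.2]
scene round_hole 0.85 [ 365.2 -260.3   69.5] [268.4 158.2]
scene round_hole 0.73 [ 356.1 -581.6   68.1] [198.9 125.2]
scene round_hole 0.56 [ 568.4 -180.3   67.5] [251.6 202.7]
scene square_hole 0.96 [ 331.4 -329.3   63.5] [257.9 147.3]
scene square_hole 0.9 [ 555.9 -254.4   65.6] [235.2 191.3]
scene square_hole 0.89 [ 335.3 -655.5   70.2] [187.7 115.4]
```

View pics/a.png

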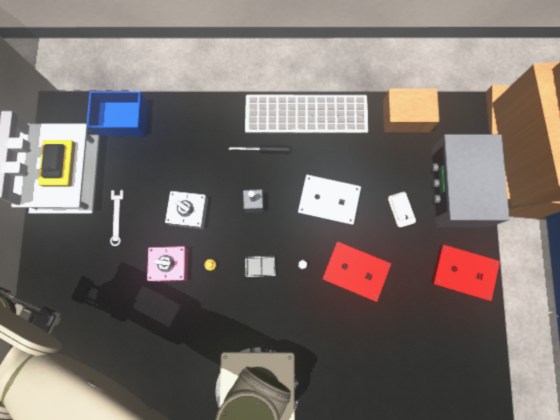

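View pics/b.png

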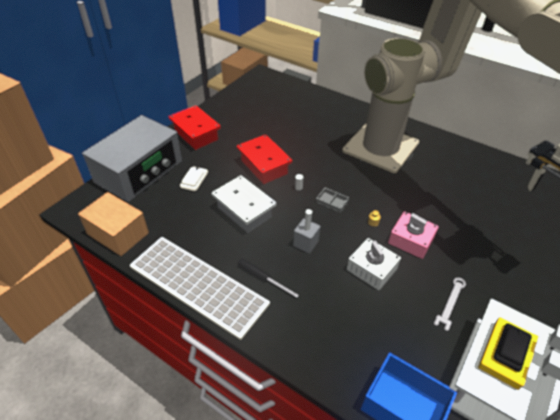

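```bash
cat >> h.py <<'E'
from scipy.spatial.transform import Rotation as Ro
def tool(s=None):
    s=s or status.sense(); q=s["ee_rot"]; return np.array(s["eef_pos"]), Ro.from_quat([q[1],q[2],q[3],q[0]]).as_matrix()
def togo(P,yaw=None):
    "units to reach world P with tool x at world angle yaw(rad)"
    p,R=tool(); d=R.T@(np.array(P)-p)/60; a=np.arctan2(R[1,0],R[0,0])
    if yaw is None: return d
    t=(a-yaw+np.pi/2)%np.pi-np.pi/2   # turning + about tool z (down) lowers world yaw
    return d, np.degrees(t)/8, np.degrees(a)
E
python3 - <<'E'
from h import *
np.set_printoptions(precision=3,suppress=True)
im=cv2.imread("pics/a.png")
a=cv2.resize(im[180:295,140:215],None,fx=5,fy=5,interpolation=3)
b=cv2.resize(im[165:305,235:395],None,fx=2.6,fy=4.107,interpolation=3)
b=cv2.resize(im[165:303,240:395],None,fx=2.7,fy=2.7,interpolation=3)
c=np.zeros((580,800,3),np.uint8); c[:a.shape[0],:375]=a[:580]; c[:b.shape[0],380:380+b.shape[1]]=b[:,:420]
cv2.imwrite("pics/c.png",c)
print(tool()[1]); print(togo([532,225,260],0)); print(T("wrist"), np.r_[tool()[0]])
E
```

```text
[[-0.925  0.381  0.   ]
 [ 0.381  0.925  0.   ]
 [ 0.     0.    -1.   ]]
(array([-6.77 , -3.155, -0.689]), np.float64(-2.7989854365852866), np.float64(157.6081165073177))
[[  0.381   0.896   0.227 165.964]
 [  0.924  -0.37   -0.094 580.778]
 [ -0.      0.246  -0.969 384.705]
 [  0.      0.      0.      1.   ]] [228.543 554.791 218.661]
```

View pics/c.png

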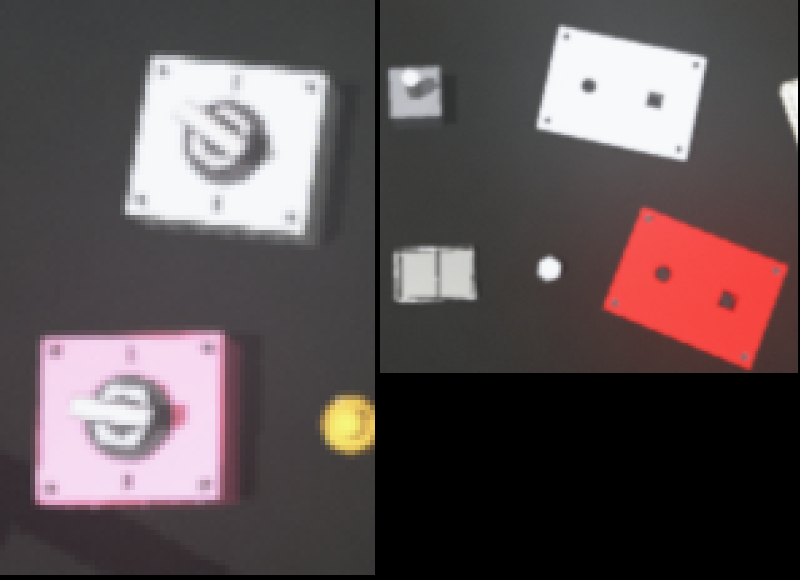

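The bench image shows two amplifiers: grey at (186,209), and pink at (166,264), which the task excludes. It shows three controllers: bare aluminium at (330,199), and red at (357,271) and (467,273), which are excluded. The crop confirms that grey and aluminium are the ones to use. The wings point roughly 60° anticlockwise of world x and the amplifier's yaw is about -8°. I'll hover over the grey amplifier next.

Call:
move_arm(motion=[[0,-0.68,-0.32,-0.07,0],[0,-0.68,-0.32,-0.07,0],[0,-0.68,-0.32,-0.07,0],[0,-0.68,-0.32,-0.07,0],[0,-0.68,-0.32,-0.07,0],[0,-0.68,-0.32,-0.07,0],[0,-0.68,-0.32,-0.07,0],[0,-0.68,-0.32,-0.07,0],[0,-0.68,-0.32,-0.07,0],[0,-0.68,-0.32,-0.07,0],[0,0,0,0,-1],[0,0,0,0,-1],[0,0,0,0,-1],[0,0,0,0,-1],[0,0,0,0,-1],[0,0,0,0,-1],[0,0,0,0,-1],[0,0,0,0,-1],[0,0,0,0,-1],[0,0,0,0,-1]])

```text
clock: 3.3
eef_pos: [532.7, 221.8, 260.7]
ee_rot: [0.0, -0.484, 0.875, -0.0]
wrist_force: [0.7, -0.5, 0.3]
width: 93.0
grasp_force: 0.0
```

```bash
python3 - <<'E'
from h import *
np.set_printoptions(precision=2,suppress=True)
shot("wrist","d"); print(tool(), togo([532,225,260],np.radians(60)))
for n in ["amplifier","coupling_grip"]:
    for r in cams.place_of("wrist",n):
        P=w("wrist",r["point"]); print(n,round(r["score"],2),P,px("wrist",P))
E
```

```text
(array([532.65, 221.82, 260.69]), array([[-0.53, -0.85,  0.  ],
       [-0.85,  0.53,  0.  ],
       [-0.  , -0.  , -1.  ]])) (array([-0.04,  0.04,  0.01]), np.float64(-0.2173155803868351), np.float64(-121.73852464309469))
amplifier 0.92 [535.46 226.25  -1.75] [280.91 184.26]
amplifier 0.64 [368.35 276.7    0.86] [413.29 148.28]
coupling_grip 0.96 [535.08 224.28  88.12] [280.16 196.88]
coupling_grip 0.69 [371.52 274.16  86.59] [441.97 152.36]
```

View pics/d.png

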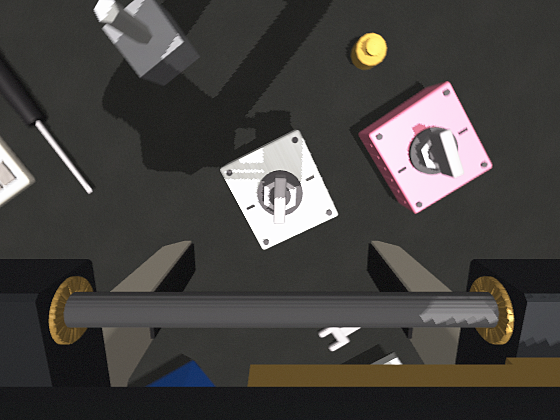

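The wing bar is vertical in the image, from (280,180) to (279,222), and the marks are at (251,207) and (310,178). I'll convert these to world coordinates.

```bash
python3 - <<'E'
from h import *
np.set_printoptions(precision=2,suppress=True)
im=cv2.imread("pics/d.png")
for a,b,z in [((251,207),(310,178),55),((280,180),(279.5,222),101)]:
    A,B=ray("wrist",*a,z),ray("wrist",*b,z); print(A,B,(A+B)/2,np.degrees(np.arctan2(*(A-B)[1::-1])))
g=cv2.resize(im[165:235,245:315],None,fx=8,fy=8,interpolation=3); cv2.imwrite("pics/e.png",g)
print(togo([535,224.5,68],np.radians(60)))
E
```

```text
[573.83 221.97  55.  ] [498.59 229.84  55.  ] [536.21 225.91  55.  ] -5.978442246437653
[524.5  207.49 101.  ] [548.36 243.86 101.  ] [536.43 225.68 101.  ] -123.26250693667933
(array([-0.06, -0.01,  3.21]), np.float64(-0.3157293808382121), np.float64(-122.52583504670571))
```

View pics/e.png

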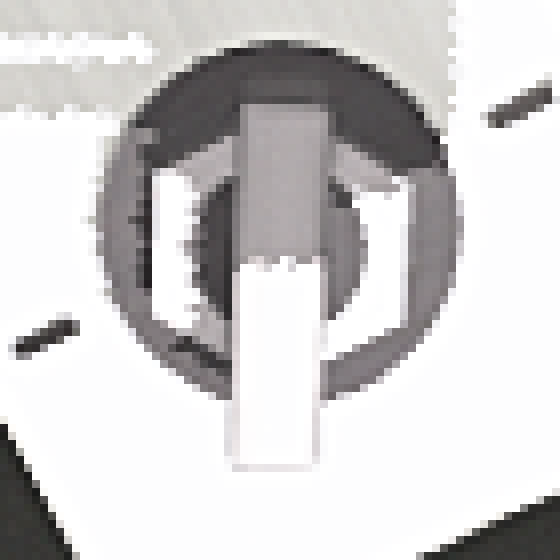

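Call:
move_arm(motion=[[0,-0.08,-0.02,0.7,0],[0,0,0,0.8,0],[0,0,0,0.8,0],[0,0,0,0.76,0],[0,0,0,0,0],[150,0,0,0,0],[220,0,0,0,0],[255,0,0,0,0],[255,0,0,0,0],[255,0,0,0,0],[255,0,0,0,0]], force=25)

```text
clock: 4.82
eef_pos: [536.2, 225.2, 77.0]
ee_rot: [-0.0, -0.482, 0.876, 0.0]
wrist_force: [0.4, 0.1, 0.1]
width: 37.5
grasp_force: 0.0
```

Call:
move_arm(motion=[[255,0,0,0,0],[255,0,0,0,0],[255,0,0,0,0],[255,0,0,0,0],[255,0,0,0,0]])

```text
clock: 5.45
eef_pos: [536.4, 225.1, 77.0]
ee_rot: [0.0, -0.482, 0.876, -0.0]
wrist_force: [2.9, -1.0, -1.4]
width: 11.8
grasp_force: 24.8
```

Call:
move_arm(motion=[[255,0,0,0,0.9],[255,0,0,0,0.9],[255,0,0,0,0.9],[255,0,0,0,0.9],[255,0,0,0,0.9],[255,0,0,0,0.9],[255,0,0,0,0.9],[255,0,0,0,0.7],[255,0,0,0,0]])

```text
clock: 6.58
eef_pos: [536.3, 225.3, 77.0]
ee_rot: [0.0, -0.014, 1.0, 0.0]
wrist_force: [2.4, 0.0, -2.0]
width: 11.9
grasp_force: 24.9
```

```bash
python3 - <<'E'
from h import *
s=status.sense(); print(s["torque"],s["effort"][5],togo([536,225,77],0)[2],s["qpos"][5])
E
```

```text
[ 0.07105694 -0.43866687 -0.10408577] 1.015634648501873 -178.35772388073107 -1.2899369172680206
```

Call:
move_arm(motion=[[255,0,0,0,0.4],[255,0,0,0,0.4],[255,0,0,0,0.3],[255,0,0,0,0.1],[255,0,0,0,0]])

```text
clock: 7.2
eef_pos: [536.2, 225.3, 77.0]
ee_rot: [0.0, 0.069, 0.998, 0.0]
wrist_force: [2.0, 0.5, -1.9]
width: 12.2
grasp_force: 25.4
```

```bash
python3 - <<'E'
from h import *
s=status.sense(); print(s["torque"],s["effort"][5],togo([536,225,77],0)[2],s["qpos"][5])
E
```

```text
[ 0.13997734 -0.34295286  0.45318225] 0.5832951329648495 172.12295128564156 -1.1236218968495426
```

Call:
move_arm(motion=[[255,0,0,0,0.2],[255,0,0,0,0.2],[255,0,0,0,0]])

```text
clock: 7.58
eef_pos: [535.9, 225.4, 77.1]
ee_rot: [-0.0, 0.098, 0.995, 0.0]
wrist_force: [-0.4, 0.9, 1.4]
width: 12.2
grasp_force: 26.0
```

```bash
python3 - <<'E'
from h import *
s=status.sense(); print(s["torque"],s["effort"][5],togo([536,225,77],0)[2],s["qpos"][5])
E
```

```text
[0.1912111  0.22325386 0.50953658] 0.7959283702075481 168.78917129709316 -1.0655291361492452
```

Call:
move_arm(motion=[[0,0,0,0,-0.3],[0,0,0,0,0],[0,0,0,0,0],[0,0,0,-0.4,0],[0,0,0,-0.8,0],[0,0,0,-0.9,0],[0,0,0,-0.9,0],[0,0,0,0,0]])

```text
clock: 8.57
eef_pos: [539.0, 226.1, 263.6]
ee_rot: [0.005, 0.077, 0.997, 0.002]
wrist_force: [1.3, 0.4, 0.1]
width: 88.0
grasp_force: 0.0
```

```bash
python3 - <<'E'
from h import *
np.set_printoptions(precision=2,suppress=True)
im=shot("wrist",None); u,v=px("wrist",[536,225.5,78]).astype(int); print(u,v,tool()[0])
P=[]
for n in ["stylus","stand","stylus_tip"]:
    for r in cams.place_of("wrist",n): print(n,round(r["score"],2),w("wrist",r["point"]))
def axis(x,y,a,L,z): 
    d=np.array([np.cos(a),np.sin(a),0])*L; c=np.array([x,y,z]); return px("wrist",c-d),px("wrist",c+d)
g=cv2.resize(im[v-40:v+40,u-40:u+40],None,fx=7,fy=7,interpolation=3); cv2.imwrite("pics/f.png",g); print("off",u-40,v-40)
E
```

```text
279 189 [537.72 225.69 260.18]
stylus 0.94 [555.82  14.43  62.45]
stand 0.74 [556.99  14.2   -8.03]
stand 0.22 [359.4   -6.17   0.9 ]
off 239 149
```

View pics/f.png

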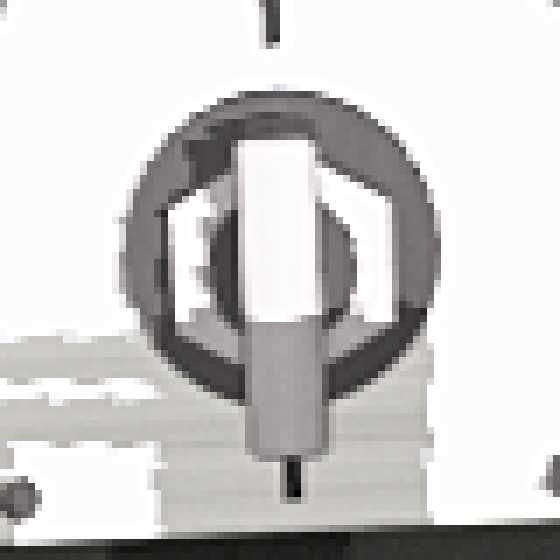

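```bash
python3 - <<'E'
from h import *
np.set_printoptions(precision=3,suppress=True)
print(togo([557,14.5,240],np.radians(-9)), status.sense()["qpos"])
E
```

```text
(array([-0.893, -3.411,  0.256]), np.float64(0.023390994184607772), np.float64(171.18712795347687)) [ 0.309  0.069  1.488 -0.     1.588 -1.108]
```

Call:
move_arm(motion=[[0,-0.18,-0.68,0.05,0],[0,-0.18,-0.68,0.05,0],[0,-0.18,-0.68,0.05,0],[0,-0.18,-0.68,0.05,0],[0,-0.18,-0.68,0.05,0],[0,0,0,0,0],[0,0,0,0,0]])

```text
clock: 9.65
eef_pos: [557.7, 15.7, 240.6]
ee_rot: [-0.001, 0.077, 0.997, 0.0]
wrist_force: [-0.1, 0.8, 0.6]
width: 93.1
grasp_force: 0.0
```

```bash
python3 - <<'E'
from h import *
np.set_printoptions(precision=2,suppress=True)
im=shot("wrist",None); print(tool()[0])
for n in ["stylus","stand","round_hole","controller","square_hole"]:
    for r in cams.place_of("wrist",n): print(n,round(r["score"],2),w("wrist",r["point"]))
u,v=px("wrist",[557,14.5,140]).astype(int); print(u,v)
m=cams.silhouettes("wrist","stylus")
for r in m: print(r["score"], r["region"].sum(), np.argwhere(r["region"]).min(0),np.argwhere(r["region"]).max(0))
h=40
g=cv2.resize(im[v-h:v+h,u-h:u+h],None,fx=7,fy=7,interpolation=3); cv2.imwrite("pics/g.png",g); print("off",u-h,v-h)
print(status.sense()["qpos"],togo([0,0,0],0)[2])
E
```

```text
[557.9   16.19 241.03]
stylus 0.96 [558.05  17.03  67.54]
stand 0.94 [563.19  16.01  -0.74]
round_hole 0.66 [ 571.   -177.11   68.78]
controller 0.98 [ 566.14 -217.96    4.81]
controller 0.27 [364.13  -5.12   5.1 ]
controller 0.19 [536.1  223.86  90.3 ]
square_hole 0.87 [ 558.38 -254.21   68.73]
square_hole 0.48 [ 572.04 -180.43   67.01]
278 209
0.8 636 [192 272] [227 294]
off 238 169
[-0.06  0.01  1.57  0.    1.56 -1.48] 171.2721001688775
```

View pics/g.png

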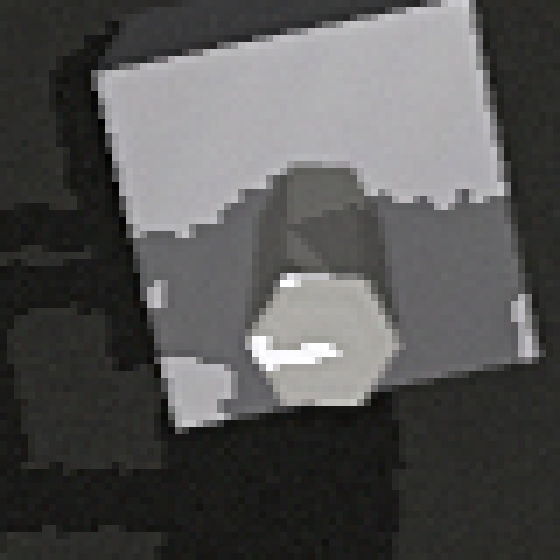

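```bash
python3 - <<'E'
from h import *
np.set_printoptions(precision=3,suppress=True)
P=ray("wrist",284.1,217.6,140); print(P)
c=[ray("wrist",238+a/7,169+b/7,70) for a,b in [(100,73),(470,2),(543,355),(178,430)]]; print(np.array(c),np.mean(c,0))
p,R=tool(); print(p, R.T@(P-p)/60)
E
```

```text
[565.162  17.956 140.   ]
[[538.959 -10.662  70.   ]
 [536.881  44.704  70.   ]
 [591.797  48.47   70.   ]
 [595.146  -8.392  70.   ]] [565.696  18.53   70.   ]
[558.403  16.123 242.099] [-0.107  0.047  1.702]
```

Call:
move_arm(motion=[[0,-0.09,0.04,0.6,0],[0,0,0,0.6,0.9],[0,0,0,0,0.9],[0,0,0,0,0.9],[0,0,0,0,0.9],[0,0,0,0,0.45],[0,0,0,0,0],[0,0,0,0,0]])

```text
clock: 11.0
eef_pos: [564.1, 17.1, 170.1]
ee_rot: [0.0, 0.351, 0.936, 0.0]
wrist_force: [0.2, -0.5, 0.4]
width: 92.7
grasp_force: 0.0
```

```bash
python3 - <<'E'
from h import *
np.set_printoptions(precision=2,suppress=True)
s=[tool()[0]]; im=shot("wrist","h0"); M=T("wrist"); s.append(tool()[0]); print(s)
for n in ["stylus","stand"]:
    for r in cams.place_of("wrist",n): print(n,round(r["score"],2),w("wrist",r["point"],M))
for r in cams.boxes_of("wrist","stylus"): print(r["score"],w("wrist",r["point"],M))
u,v=px("wrist",[564.5,17.8,140]).astype(int); print(u,v)
h=45
g=cv2.resize(im[v-h:v+h,u-h:u+h],None,fx=6.4,fy=6.4,interpolation=3); cv2.imwrite("pics/h.png",g); print("off",u-h,v-h)
print(status.sense()["qpos"],togo([0,0,0],0)[2])
E
```

```text
[array([564.12,  17.13, 170.09]), array([564.12,  17.05, 170.09])]
stylus 0.85 [559.06  17.88  71.2 ]
stand 0.58 [561.66  12.55  -1.18]
stand 0.3 [ 365.82 -134.53    1.63]
0.71 [556.24  20.74 139.51]
0.27 [362.39  -5.66   5.99]
282 238
off 237 193
[-0.06  0.06  1.65 -0.    1.43 -0.91] 138.843207711586
```

View pics/h.png

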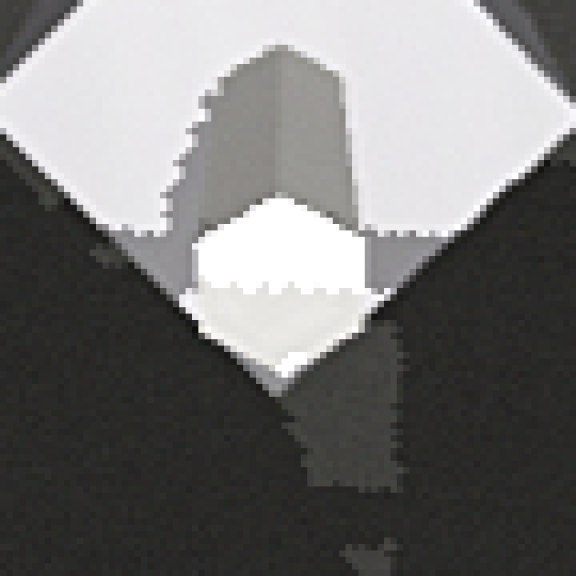

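Call:
move_arm(motion=[[0,0,0,0.6,0],[0,0,0,0.63,0],[60,0,0,0,0],[255,0,0,0,0],[255,0,0,0,0],[255,0,0,0,0],[255,0,0,0,0],[255,0,0,0,0],[255,0,0,0,0],[255,0,0,0,0],[255,0,0,0,0],[255,0,0,0,0],[255,0,0,0,0]], force=40)

```text
clock: 12.82
eef_pos: [564.1, 16.9, 96.2]
ee_rot: [-0.0, 0.352, 0.936, -0.0]
wrist_force: [0.3, 0.4, -0.3]
width: 15.7
grasp_force: 40.0
```

Call:
move_arm(motion=[[255,0,0,-0.5,0],[255,0,0,-0.5,0],[255,0,0,-0.5,0],[255,0,0,0,0],[255,-0.52,-0.47,0,0],[255,-0.52,-0.47,0,0],[255,-0.52,-0.47,0,0],[255,-0.52,-0.47,0,0],[255,-0.52,-0.49,0,0],[255,0,0,0,0],[255,0,0,0,0],[255,0,0,0,0]])

```text
clock: 14.32
eef_pos: [587.7, -191.5, 185.6]
ee_rot: [-0.0, 0.351, 0.936, 0.0]
wrist_force: [0.1, 0.5, -0.8]
width: 16.2
grasp_force: 40.0
```

```bash
python3 - <<'E'
from h import *
np.set_printoptions(precision=2,suppress=True)
im=shot("wrist",None); M=T("wrist"); p=tool()[0]; print(p)
for n in ["round_hole","square_hole","controller","stylus_tip","stylus"]:
    for r in cams.place_of("wrist",n): P=w("wrist",r["point"],M); print(n,round(r["score"],2),P,px("wrist",P))
print(px("wrist",[571,-178,65]), px("wrist",[p[0],p[1],105]))
u,v=px("wrist",[571,-178,65]).astype(int)
g=cv2.resize(im[max(v-100,0):v+100,u-130:u+130],None,fx=3,fy=3,interpolation=3); cv2.imwrite("pics/i.png",g); cv2.imwrite("pics/i0.png",im); print("off",u-130,max(v-100,0))
E
```

```text
[ 587.8  -191.54  185.88]
round_hole 0.94 [ 360.94 -255.9    68.31] [30.12 47.35]
round_hole 0.78 [ 568.78 -179.06   68.09] [277.17 180.55]
square_hole 0.68 [ 559.02 -254.44   64.64] [208.   225.75]
controller 0.83 [ 565.19 -218.41   -0.73] [248.67 191.37]
controller 0.81 [ 345.67 -290.37    0.48] [46.46 75.22]
stylus_tip 0.83 [ 585.39 -193.44  105.62] [277.27 215.66]
stylus 0.64 [ 584.76 -193.94  160.45] [275.24 238.6 ]
[280.27 180.41] [281.31 216.02]
off 150 80
```

View pics/i.png

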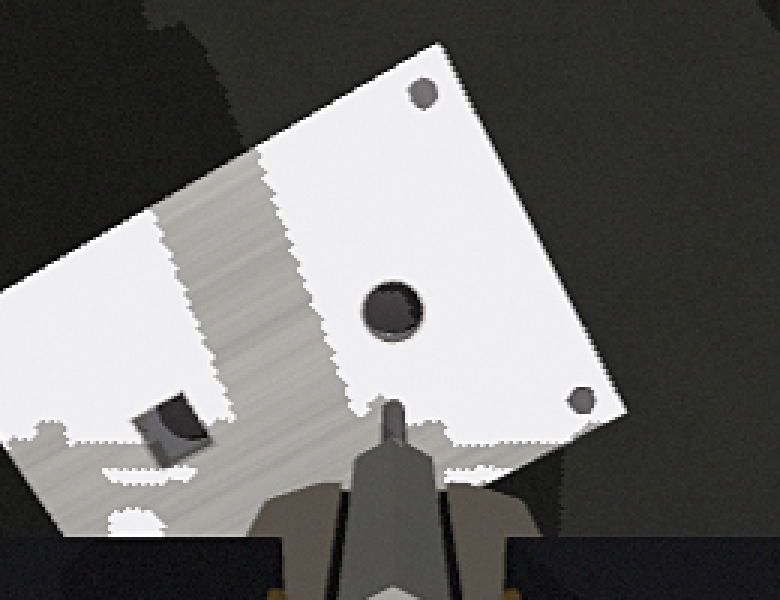

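```bash
python3 - <<'E'
from h import *
np.set_printoptions(precision=3,suppress=True)
H=ray("wrist",281,183.7,65); p,R=tool()
print(H, ray("wrist",281.3,215.5,105),p, R.T@(np.r_[H[:2],p[2]]-p)/60, status.sense()["wrist_force"])
E
```

```text
[ 573.621 -179.44    65.   ] [ 587.472 -191.269  105.   ] [ 587.974 -192.316  186.424] [ 0.321  0.004 -0.   ] [ 0.003  0.806 -1.328]
```

Call:
move_arm(motion=[[255,0.16,0,0,0],[255,0.16,0,0,0],[255,0,0,0,0],[255,0,0,0.3,0],[255,0,0,0.3,0],[255,0,0,0.2,0],[255,0,0,0.17,0],[255,0,0,0,0],[255,0,0,0,0]])

```text
clock: 15.75
eef_pos: [573.8, -180.3, 128.5]
ee_rot: [0.0, 0.352, 0.936, -0.0]
wrist_force: [-0.1, -0.5, -0.8]
width: 15.8
grasp_force: 40.0
```

```bash
python3 - <<'E'
from h import *
np.set_printoptions(precision=2,suppress=True)
im=shot("wrist",None); s=status.sense(); print(s["eef_pos"],s["wrist_force"],s["torque"],s["width"])
u,v=px("wrist",[573.6,-179.4,65]).astype(int)
g=cv2.resize(im[v-45:v+45,u-60:u+60],None,fx=6,fy=6,interpolation=3); cv2.imwrite("pics/j.png",g)
E
```

```text
[ 573.93 -180.37  128.82] [-0.3   0.34 -0.79] [-0.06 -0.   -0.04] 16.060228247555056
```

View pics/j.png

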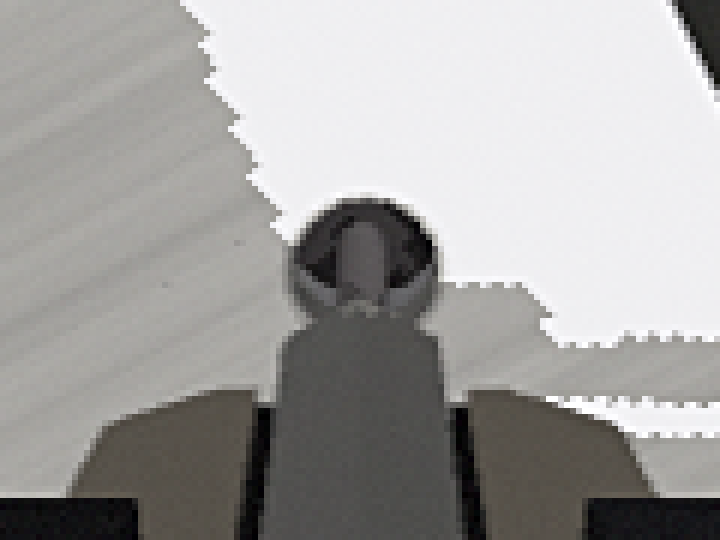

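Call:
move_arm(motion=[[255,0,0,0.1,0],[255,0,0,0.1,0],[255,0,0,0.05,0],[255,0,0,0.03,0],[255,0,0,0,0],[255,0,0,0,0]])

```text
clock: 16.55
eef_pos: [573.5, -180.2, 111.6]
ee_rot: [0.0, 0.352, 0.936, -0.0]
wrist_force: [-0.7, 0.1, 3.3]
width: 15.8
grasp_force: 40.0
```

Call:
move_arm(motion=[[255,0,0,0.02,0],[255,0,0,0.02,0],[255,0,0,0,0],[255,0,0,0,0]])

```text
clock: 17.05
eef_pos: [573.7, -180.3, 109.9]
ee_rot: [0.0, 0.352, 0.936, -0.0]
wrist_force: [-2.9, 0.7, 8.6]
width: 16.0
grasp_force: 40.0
```

Call:
move_arm(motion=[[255,0,0,0.01,0],[255,0,0,0,0],[255,0,0,0,0],[255,0,0,0,0]])

```text
clock: 17.55
eef_pos: [573.8, -180.3, 109.8]
ee_rot: [0.001, 0.352, 0.936, -0.0]
wrist_force: [-4.0, 2.2, 11.9]
width: 15.6
grasp_force: 40.0
```

```bash
python3 -c "
from h import *
s=status.sense(); print(s['eef_pos'],s['wrist_force'],s['width']); print(ctrl.job_done())"
```

```text
[ 573.80663639 -180.34787388  109.76437464] [-4.00224691  2.21933947 11.91668351] 15.63757510852446
the job is handed in; nothing more can be done
None
```

I turned the coupling clockwise to its stop, then drew the stylus and handed the job in at about 17.6 s, with the gripped stylus holding the reset key against its stop at about 12 N; no score came back.

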